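Lock the lens and hold the dome port over the camera housing for purging

TASK

We are about to close the underwater camera housing: turn the lens lock ring clockwise until its orange lug stands over the green locked mark. Then pick the dome port off its white stand by the yellow guard bar, keep off the clear dome, carry it over the clutter without disturbing anything, and bring it down over the lens to hover squarely above the housing, its ears over the housing's ears (either way round), with a gap of about one centimetre and touching nothing. Finish while still holding it there, so that I can flush the housing with dry gas before it is closed.

Things in the scene. Friction and masses are not known exactly. Their poses are not given: they have to be found in the camera images.
- housing: Upright black camera housing, fixed in a clamp fixture with a 135 x 135 mm base plate. Origin: centre of the plate's underside, on the bench; own z is its vertical axis. On top a dark flange, 116 mm outside and 86 mm inside diameter, with two ears 26 mm wide that stick out along own +x and -x to 77 mm from the axis. The lens barrel, 37 mm in diameter, rises on the axis to 158 mm above the origin
- seat (a point): Centre of the flange's flat upper face (the seat, with a black seal; ears flush with it), 120 mm above the housing's origin; axes as the housing's. Inside the flange a black plate lies 8 mm lower, with two painted marks: white (open) at +34 degrees from own +x (counterclockwise from above) and green (locked) at -34 degrees
- lock_ring (a joint): Angle of the lens lock ring about the vertical lens axis, rad, 0 = lug over the white mark, growing clockwise seen from above; the lug is over the green locked mark at 1.20; end stops at 0 and 1.50. It turns with about 0.08 N m of friction and stays where it is left
- ring_grip (a point): Centre of the lens lock ring, on the lens axis, 141 mm above the bench. Knurled metal ring, 44 mm in diameter, from 132 to 150 mm above the bench; an orange lug 7 mm wide and 8 mm high sticks out to 32.5 mm from the axis along this point's +x, which turns with the ring (so it points 34 degrees from housing +x at joint value 0). Gripped from above at right angles to the lug
- dome_port: Loose dome port, about 0.34 kg (plus or minus a quarter), on the white stand at the start: metal ring 116 mm outside, 86 mm inside diameter, 10 mm thick, two ears 26 mm wide out to 77 mm along own +x and -x. Origin: centre of the ring's flat underside; z up. Guard posts at 67 mm along own +x and -x rise to the yellow guard bar, which bridges the clear dome along own x
- guard: The yellow guard of the dome port, a bow of 10 mm round bar with a straight square-edged top bar, 76 mm long along own x, 12 mm wide and 12 mm high. Origin: middle of the top bar, 102 mm above the port's underside, straight above its centre of mass; axes as the dome port's. The port is carried by it, pinched across the bar
- dome: The clear dome of the port, 92 mm in diameter, its top 55 mm above the port's underside (41 mm below the underside of the guard bar), wall 4 mm; hollow and open below. Same origin and axes as the dome port. Must not be touched
- port_stand: White plastic stand, fixed: disc of 124 mm diameter with an upright tube 100 mm in diameter, top 45 mm above the bench; origin at the centre of its underside. The dome port rests on it, roughly centred
- thruster: Bystander, loose: black ducted thruster with red blades on a foot, axis level along own x; 146 mm high, duct 116 mm across and 50 mm long; origin under its centre
- sonar_head: Bystander, loose: upright black cylinder with an orange band, 72 mm in diameter, 130 mm high; origin under its centre
- cleaner_can: Bystander, loose: blue and white can, 60 mm in diameter, 150 mm high; origin under its centre
- grease_tub: Bystander, loose: white tub with a red lid, 68 mm in diameter, 60 mm high; origin under its centre
- fittings_bin: Bystander, loose: red open bin with brass fittings, 100 x 150 x 60 mm; origin under its centre
- blank_cap: Bystander, loose: dark metal blanking cap, 100 mm in diameter, with a brass connector, 58 mm high in all; origin under its centre
- screwdriver: Bystander, loose: screwdriver with a yellow handle, 200 mm long along own x, 26 mm high; origin under its centre
- spanner: Bystander, loose: steel combination spanner, 180 mm long along own x, 8 mm high; origin under its centre
Mind the look-alikes: they are no part of the job. Leave any pink look-alike of the housing alone.

How it is judged:
By the outcome, as a careful person would: the job done as asked, in the order asked, and still so for the second after the job is handed in, while the arm keeps its last pose, push and grip.
It also fails if it takes over 64 s, if anything falls off the work surface, if the arm or the gripper's body presses on something with over 40 N, if the wrist force passes 120 N, or if a joint passes its speed limit or range.

ROBOT

A 7-joint arm with a two-finger parallel gripper is mounted at the origin on the work surface. World frame = base frame: x ahead of the robot, y to its left, z up, the work surface at z = 0. Lengths are in mm, angles in rad, forces in N, time in s.
With the tool pointing down it reaches from about 350 to 900 mm from the base axis. Payload 8.1 kg.
Tool frame: the origin (TCP) lies between the finger pads; the fingertips stand 14 mm ahead of it and the grasp point (between the pads) lies 5 mm behind it (manip.tip_reach is the distance from the TCP to the fingertips, in mm); x points along the fingers, z is the direction in which the jaws open and shut, and the axes are right-handed (so a half turn about x gives the same grasp; the last joint's range is limited). The gripper opens to 92 mm and grips with 3 to 60 N. Pads are 19 mm wide; open, the fingers measure 130 mm over their backs; the gripper's body (75 mm by 190 mm) begins 47 mm behind the grasp point.
Start: joints at [1.244, 0.434, 0.025, 1.573, -0.012, 1.134, -0.075], TCP at [138.685, -609.432, 240.742] pointing down, gripper open.
Joint ranges: [-2.62, 2.62], [-0.44, 2.09], [-1.27, 1.32], [0.08, 2.57], [-1.32, 4.46], [0.12, 2], [-2.74, 2.74]. Speed limits (rad/s): [2.22, 2.22, 3.01, 3.01, 3.14, 3.14, 3.14].

INTERFACE

Orientations are given as a 3x3 rotation matrix whose columns are the frame's x, y, z axes.
In Python, from plant import sense, optics, manip, silhouettes gives the robot as it stands.
- The arm moves only by the tool carry_out, never from a script. Its argument "moves" is a list of rows, each a list of 5 numbers: the shift along the tool's x, y, z in cm, then the turn about the tool's x in degrees, then the gripper's target within -1 to 1 (shut at 1, half-way at 0, fully open at -1). A call has 1 to 20 rows; each row shifts and turns the commanded pose from where the row before left it, along the tool's axes as they then stand; what a row does not reach is not made up. A row lasts 1/10 s, in which the tool goes at most 50 mm and 8.59 degrees, less where a joint would pass 70% of its speed; a pose out of reach is approached as far as the arm can. A call with a gripper value outside its range is refused whole. The fingers move at their own pace and stop on an object; "newtons" is the grip in N (left out, the last holds). Time passes only in rows, so rows that do not move let the fingers close. It gives the time, the measured TCP pose, the force and the opening at its end, in the units of the state.
- sense(): the state, without advancing time (a new reading comes with each control period).
- optics.grab_frame(name): name is "side" or "top"; returns (picture, depth): 400x640x3 uint8, red, green, blue; 400x640 float32, mm along the optical axis (not along the pixel's ray), 0 where there is no reading.
- optics.calibration(name): a dict with "camera_matrix" (3x3 intrinsics, pixels), "rvec" (rotation vector, rad) and "tvec" (3), from world to camera coordinates, as OpenCV has them. Camera axes: x right, y down, z forward; pixel columns grow to the right and rows downward; lengths in mm; the calibration is good to about 2 mm. A picture is of the moment at which its call begins. calibration takes no time and is no camera call.
- manip.finish_job(): hands the job in, once; it reports no verdict.
Trained networks look in the newest picture that a camera, given by its name, has taken for a name from the list of things; names that differ only in an ending like _2 or _b are one class to them, and where a whole thing is asked for, a point or a joint stands for the part that bears it (a point fixed in the world has none). Each returns a list of dicts, best first, with "p" (0 to 1); they miss things now and then, are a little off and sometimes report something else, mostly with a low value. They report only what shows in the picture. A call takes as long as a camera call. They do not tell look-alikes from the thing itself.
- silhouettes(query, camera): "pixels" (400x640 bool, what is visible of it) and "bbox" ([left, top, right, bottom] in pixels, round what is visible of it).
The state is a dict: "time_s": time; "joint_positions": joint angles; "joint_vel": joint speeds; "tau": joint torques, N m; "tcp_pos": TCP position; "tool_rot": TCP orientation; "wrist_force": force on the tool from outside, world axes, zero at the start; "moment": the same for the moment, N m; "gripper_width": finger opening in mm.
Only numpy, scipy, OpenCV 4.12 (cv2) and the standard library are available. Lean on these libraries where they do the work, as an engineer would, in place of code of your own. Each camera call takes 0.05 s, during which the arm holds its last target. There are 200 camera calls.

## Working session

There is one attempt and no reset: what is moved stays moved. The work goes in short steps, Python scripts to look and compute and a tool call to move; the robot and the scene stay as the last step left them, time stands still between calls to the robot, and variables do not carry over. Pictures are saved under pics/ and viewed, about 8 in all and at most 12, crops included, and the job is handed in when it is done.

Besides the shell and the picture viewer there is one more tool, called after "Call:" by a JSON object that holds its "fn" and its "kwargs", one argument or row to a line. carry_out: Moves the arm, as the interface text tells. Its arguments: {"type":"object","properties":{"moves":{"type":"array"},"newtons":{"type":"number"}},"required":["moves"]}

```bash
ls; mkdir -p pics; cat > h.py <<'E'
import numpy as np, cv2
from plant import sense, optics, manip, silhouettes
def cal(n):
    c=optics.calibration(n); K=np.array(c["camera_matrix"],float); R=cv2.Rodrigues(np.array(c["rvec"],float))[0]; t=np.array(c["tvec"],float).ravel()
    return K,R,t
def cloud(n,d):
    K,R,t=cal(n); v,u=np.mgrid[0:400,0:640]
    P=np.stack([(u-K[0,2])/K[0,0]*d,(v-K[1,2])/K[1,1]*d,d],-1)
    W=(P-t)@R; W[d==0]=np.nan
    return W
def proj(n,p):
    K,R,t=cal(n); q=(np.atleast_2d(p)@R.T+t)@K.T; return q[:,:2]/q[:,2:]
def save(n,im): cv2.imwrite("pics/"+n,im[...,::-1])
E
python3 - <<'E'
from h import *
for n in("side","top"):
    im,d=optics.grab_frame(n); save(n+"0.png",im); np.savez(n+"0.npz",im=im,d=d)
    K,R,t=cal(n); print(n,(-R.T@t).round(),R[2].round(2),K[0,0])
s=sense(); print(s["tcp_pos"],np.round(s["tool_rot"],3),s["gripper_width"],s["time_s"])
E
```

```text
pics
side [  28.  723. 1018.] [ 0.4  -0.57 -0.72] 469.6355469637101
top [ 407.   -8. 1332.] [ 0.08 -0.   -1.  ] 360.9556524388575
[ 138.53325346 -609.00599568  240.02016397] [[-0.     0.975  0.222]
 [ 0.001  0.222 -0.975]
 [-1.    -0.    -0.001]] 91.92057903800618 0.1
```

View pics/top0.png

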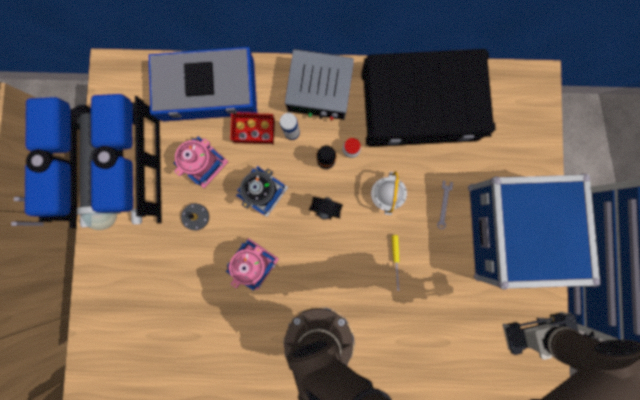

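View pics/side0.png

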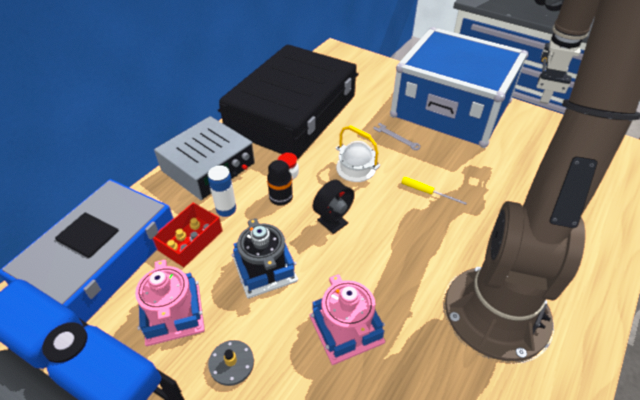

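Candidates for the housing (top-view pixels): black one at (260,188), pink look-alikes at (197,158) and (248,264). The black one is the housing. The dome port with its yellow bar is at (390,192) in the top view and (357,155) in the side view. The blank cap at (195,216) is not it. I'll measure these next and check a close crop.

```bash
cat > m.py <<'E'
from h import *
from scipy.optimize import minimize
def grab():
    D={}
    for n in("side","top"):
        im,d=optics.grab_frame(n); D[n]=(im,cloud(n,d))
    return D
def tmpl(z,x,y,a,n):
    th=np.linspace(0,2*np.pi,80); m=np.zeros((1600,2560),np.uint8)
    R=np.array([[np.cos(a),-np.sin(a)],[np.sin(a),np.cos(a)]])
    def dr(P,val):
        P=np.c_[np.array(P)@R.T+[x,y],np.full(len(P),z)]
        cv2.fillPoly(m,[np.round((proj(n,P)+.5)*4).astype(np.int32)],val)
    dr(np.c_[58*np.cos(th),58*np.sin(th)],255); dr([[-77,-13],[77,-13],[77,13],[-77,13]],255)
    dr(np.c_[43*np.cos(th),43*np.sin(th)],0)
    # barrel occlusion
    C=np.r_[[[x+25*np.cos(t),y+25*np.sin(t),zz] for t in th for zz in(z,z+38)]]
    h=cv2.convexHull(((proj(n,C)+.5)*4).astype(np.float32)).astype(np.int32); cv2.fillPoly(m,[h],0)
    return cv2.resize(m,(640,400),interpolation=cv2.INTER_AREA)/255.
def fit_housing(D,g,z=120,cams=("side","top")):
    M={}
    for n in cams:
        W=D[n][1]; near=np.hypot(W[...,0]-g[0],W[...,1]-g[1])<92
        M[n]=(near&(abs(W[...,2]-z)<6)&(np.hypot(W[...,0]-g[0],W[...,1]-g[1])>38)).astype(float)
        print(n,'z med',np.median(W[...,2][M[n]>0]).round(1),M[n].sum())
    def cost(p): return sum(abs(tmpl(z,p[0],p[1],p[2],n)-M[n]).sum()/M[n].sum() for n in cams)
    best=min(((cost((g[0],g[1],a)),a) for a in np.arange(0,np.pi,.1)))
    r=minimize(cost,[g[0],g[1],best[1]],method="Nelder-Mead",options=dict(initial_simplex=[[g[0],g[1],best[1]],[g[0]+6,g[1],best[1]],[g[0],g[1]+6,best[1]],[g[0],g[1],best[1]+.15]]))
    return r.x,r.fun
def bar(D,n,c,zmin,zmax):
    im,W=D[n]; hsv=cv2.cvtColor(im,cv2.COLOR_RGB2HSV)
    m=(hsv[...,0]>18)&(hsv[...,0]<34)&(hsv[...,1]>150)&(hsv[...,2]>110)&(np.hypot(W[...,0]-c[0],W[...,1]-c[1])<90)&(W[...,2]>zmin)&(W[...,2]<zmax)
    P=W[m]; q=P.mean(0); v=np.linalg.svd(P[:,:2]-q[:2])[2][0]; s=(P[:,:2]-q[:2])@v
    return q.round(1),np.degrees(np.arctan2(v[1],v[0])).round(1),(s.min().round(1),s.max().round(1)),m.sum(),P[:,2].max().round(1)
E
python3 - <<'E'
from m import *
D=grab()
print(D["top"][1][188,260],D["side"][1][250,262],D["top"][1][192,395])
g=np.nanmedian(D["top"][1][180:197,252:270].reshape(-1,3),0); print(g)
for c in(("side","top"),("side",),("top",)):
    x,f=fit_housing(D,g,cams=c); g=x[:2] if len(c)==2 else g
    print(c,x[:2].round(1),np.degrees(x[2]).round(1),round(f,2))
c=D["top"][1][192,392]; 
for n in D: print(n,bar(D,n,c,138,165))
im=D["side"][0]; u=proj("side",[g[0],g[1],125])[0].astype(int); 
a=cv2.resize(im[u[1]-40:u[1]+40,u[0]-50:u[0]+50],None,fx=4,fy=4,interpolation=cv2.INTER_CUBIC)
u2=proj("top",[g[0],g[1],125])[0].astype(int)
b=cv2.resize(D["top"][0][u2[1]-40:u2[1]+40,u2[0]-50:u2[0]+50],None,fx=4,fy=4,interpolation=cv2.INTER_CUBIC)
save("crop1.png",np.hstack([a,b])); print(u,u2)
for n in D:
    im,W=D[n]; hsv=cv2.cvtColor(im,cv2.COLOR_RGB2HSV); r=np.hypot(W[...,0]-g[0],W[...,1]-g[1])
    for nm,lo,hi,s in(("or",5,17,140),("gr",45,85,110)):
        m=(hsv[...,0]>=lo)&(hsv[...,0]<=hi)&(hsv[...,1]>s)&(r<50)&(W[...,2]>100); 
        if m.any(): q=W[m].mean(0); print(n,nm,m.sum(),q.round(1),np.degrees(np.arctan2(q[1]-g[1],q[0]-g[0])).round(1),np.hypot(q[1]-g[1],q[0]-g[0]).round(1))
E
```

```text
[537.020411   203.0037438  158.41236892] [522.72252382 239.76398554 114.98735203] [ 535.63025154 -239.10902552  155.58119808]
[539.36588306 205.67033391 117.72517318]
side z med 119.2 737.0
top z med 120.2 483.0
('side', 'top') [539.7 222.7] 146.5 0.65
side z med 119.4 823.0
('side',) [539.  224.2] 146.3 0.18
top z med 120.3 534.0
('top',) [540.2 222.4] 147.1 0.16
side (array([ 536.8, -236.7,  148.5]), np.float64(173.7), (np.float64(-54.6), np.float64(51.2)), np.int64(149), np.float64(156.2))
top (array([ 545.3, -241. ,  152. ]), np.float64(174.3), (np.float64(-52.9), np.float64(55.5)), np.int64(70), np.float64(159.7))
[260 239] [255 188]
side or 7 [570.4 218.9 143. ] -7.0 30.9
top or 4 [570.  218.7 137.9] -7.5 30.5
top gr 25 [553.9 190.7 113.7] -66.2 35.0
```

View pics/crop1.png

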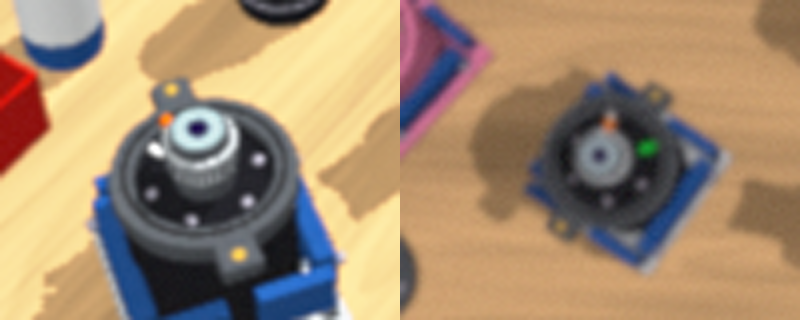

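The crop shows the black housing with ears, the orange lug at about (612,122), and the green mark at (648,148). It also shows the white mark in the side half at (156,150). The lug is at -7° in world axes and the housing x axis at -33.4°, so the lug needs about 60° clockwise. Heights and sizes agree with the description. Moving over the housing now.

Call:
{"fn": "carry_out", "kwargs": {
  "moves": [
    [-4,0,0,0,-1],
    [-4,0,0,0,-1],
    [-4,0,0,0,-1],
    [-4,0,0,0,-1]
  ],
  "newtons": 25
}}

```text
time_s: 0.6
tcp_pos: [138.6, -609.1, 402.2]
tool_rot: [[-0.0, 0.975, 0.222], [0.0, 0.222, -0.975], [-1.0, -0.0, -0.0]]
wrist_force: [0.4, -1.0, 0.7]
gripper_width: 91.9
```

Call:
{"fn": "carry_out", "kwargs": {
  "moves": [
    [0,3.03,-3.8,0,-1],
    [0,3.03,-3.8,0,-1],
    [0,3.03,-3.8,0,-1],
    [0,3.03,-3.8,0,-1],
    [0,3.03,-3.8,0,-1],
    [0,3.03,-3.8,0,-1],
    [0,3.03,-3.8,0,-1],
    [0,3.03,-3.8,0,-1],
    [0,3.03,-3.8,0,-1],
    [0,3.03,-3.8,0,-1],
    [0,3.03,-3.8,0,-1],
    [0,3.03,-3.8,0,-1],
    [0,3.03,-3.8,0,-1],
    [0,3.03,-3.8,0,-1],
    [0,3.03,-3.8,0,-1],
    [0,3.03,-3.8,0,-1],
    [0,3.03,-3.8,0,-1],
    [0,3.03,-3.8,0,-1],
    [0,3.03,-3.8,0,-1]
  ]
}}

```text
time_s: 2.5
tcp_pos: [540.6, 223.8, 400.4]
tool_rot: [[-0.0, 0.975, 0.221], [-0.0, 0.221, -0.975], [-1.0, -0.0, 0.0]]
wrist_force: [0.4, -0.5, 0.6]
gripper_width: 91.8
```

Call:
{"fn": "carry_out", "kwargs": {
  "moves": [
    [0,0,0,-8.4,-0.4],
    [0,0,0,-8.4,-0.4],
    [0,0,0,-8.4,-0.4],
    [0,0,0,-8.4,-0.4],
    [0,0,0,-8.4,-0.4],
    [0,0,0,-8.4,-0.4],
    [0,0,0,-8.4,-0.4],
    [0,0,0,-8.4,-0.4],
    [0,0,0,-8.4,-0.4],
    [0,0,0,-8.4,-0.4],
    [0,0,0,-8.4,-0.4],
    [0,0,0,-8.4,-0.4],
    [0,0,0,-8.4,-0.4],
    [0,0,0,-8.4,-0.4],
    [0,0,0,-8.4,-0.4],
    [0,0,0,-8.4,-0.4],
    [0,0,0,-8.4,-0.4],
    [0,0,0,-8.4,-0.4],
    [0,0,0,-8.4,-0.4],
    [0,0,0,0,-0.4]
  ]
}}

```text
time_s: 4.5
tcp_pos: [539.9, 222.1, 400.4]
tool_rot: [[-0.0, -0.992, 0.13], [-0.0, 0.13, 0.992], [-1.0, 0.0, -0.0]]
wrist_force: [-0.2, 0.1, 0.2]
gripper_width: 64.1
```

Call:
{"fn": "carry_out", "kwargs": {
  "moves": [
    [4,0,0.08,0,-0.4],
    [4,0,0,0,-0.4],
    [4,0,0,0,-0.4],
    [4,0,0,0,-0.4],
    [4,0,0,0,-0.4],
    [2,0,0,0,-0.4],
    [1.5,0,0,0,-0.4],
    [1.5,0,0,0,-0.4],
    [1.1,0,0,0,-0.4],
    [0,0,0,0,-0.4],
    [0,0,0,0,-0.4]
  ]
}}

```text
time_s: 5.6
tcp_pos: [540.2, 223.4, 140.3]
tool_rot: [[0.001, -0.991, 0.132], [0.0, 0.132, 0.991], [-1.0, -0.001, 0.0]]
wrist_force: [0.4, 0.3, 0.4]
gripper_width: 63.9
```

Call:
{"fn": "carry_out", "kwargs": {
  "moves": [
    [0,0,0,0,1],
    [0,0,0,0,1],
    [0,0,0,0,1],
    [0,0,0,0,1],
    [0,0,0,0,1],
    [0,0,0,0,1]
  ]
}}

```text
time_s: 6.2
tcp_pos: [540.0, 220.5, 140.0]
tool_rot: [[-0.0, -0.991, 0.134], [-0.005, 0.134, 0.991], [-1.0, -0.0, -0.005]]
wrist_force: [-2.1, -8.0, 8.1]
gripper_width: 43.3
```

```bash
python3 - <<'E'
from m import *
D=grab(); np.savez("g2.npz",s=D["side"][0],t=D["top"][0])
a=cv2.resize(D["side"][0][195:295,210:310],None,fx=4,fy=4,interpolation=cv2.INTER_CUBIC)
b=cv2.resize(D["top"][0][138:238,205:305],None,fx=4,fy=4,interpolation=cv2.INTER_CUBIC)
save("crop2.png",np.hstack([a,b]))
s=sense(); print(s["time_s"],s["wrist_force"],s["moment"],s["gripper_width"])
E
```

```text
6.3 [-2.97645649 -9.2781936   7.11726521] [-1.93170202  0.40288436  0.06848582] 43.50438139545911
```

View pics/crop2.png

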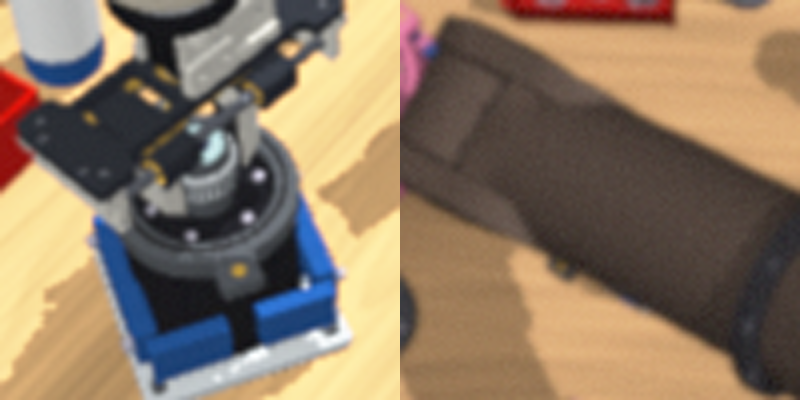

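The ring is gripped (43.5 mm). The 9 N side force says the true axis is about 2-3 mm toward -y, so I'll recentre and then turn 60° clockwise.

Call:
{"fn": "carry_out", "kwargs": {
  "moves": [
    [0,0,-0.25,0,1],
    [0,0,0,0,1],
    [0,0,0,6,1],
    [0,0,0,6,1],
    [0,0,0,6,1],
    [0,0,0,6,1],
    [0,0,0,6,1],
    [0,0,0,6,1],
    [0,0,0,6,1],
    [0,0,0,6,1],
    [0,0,0,6,1],
    [0,0,0,6,1],
    [0,0,0,0,1],
    [0,0,0,0,1],
    [0,0,0,0,1]
  ]
}}

```text
time_s: 7.8
tcp_pos: [540.2, 220.8, 140.0]
tool_rot: [[0.001, -0.383, 0.924], [0.001, 0.924, 0.383], [-1.0, 0.0, 0.001]]
wrist_force: [3.7, -0.3, 1.1]
gripper_width: 43.3
```

Call:
{"fn": "carry_out", "kwargs": {
  "moves": [
    [0,0,0,0,-0.4],
    [0,0,0,0,-0.4],
    [0,0,0,0,-0.4],
    [0,0,0,0,-0.4],
    [-2,0,0,0,-0.4],
    [-4,0,0,0,-0.4],
    [-4,0,0,0,-0.4],
    [-4,0,0,0,-0.4],
    [-4,0,0,0,-0.4],
    [-4,0,0,0,-0.4],
    [-4,0,0,0,-0.4]
  ]
}}

```text
time_s: 8.9
tcp_pos: [539.1, 220.5, 401.4]
tool_rot: [[-0.0, -0.382, 0.924], [-0.0, 0.924, 0.382], [-1.0, -0.0, -0.0]]
wrist_force: [0.2, 0.9, 1.0]
gripper_width: 64.1
```

Call:
{"fn": "carry_out", "kwargs": {
  "moves": [
    [0,-4.25,-1.75,-8,-1],
    [0,-4.47,-1.09,-8,-1],
    [0,-4.58,-0.46,-8,-1],
    [0,-4.6,0.18,-8,-1],
    [0,-4.53,0.82,-8,-1],
    [0,0,0,-8,-1],
    [0,0,0,-8,-1],
    [0,0,0,-5.5,-1],
    [0,0,0,0,-1]
  ]
}}

```text
time_s: 9.8
tcp_pos: [653.9, 41.7, 399.3]
tool_rot: [[-0.001, -0.995, 0.104], [0.0, 0.104, 0.995], [-1.0, 0.001, 0.0]]
wrist_force: [0.4, 0.1, 0.1]
gripper_width: 91.4
```

```bash
python3 - <<'E'
from m import *
D=grab(); s=sense(); print(s["time_s"],s["tcp_pos"],s["joint_positions"])
for n in D: np.savez(n+"3.npz",im=D[n][0],W=D[n][1])
g=np.array([540.2,220.6])
x,f=fit_housing(D,g); print("housing",x[:2],np.degrees(x[2]),f)
for n in D:
    im,W=D[n]; hsv=cv2.cvtColor(im,cv2.COLOR_RGB2HSV); r=np.hypot(W[...,0]-g[0],W[...,1]-g[1])
    for nm,lo,hi,s in(("or",5,17,140),("gr",45,85,110)):
        m=(hsv[...,0]>=lo)&(hsv[...,0]<=hi)&(hsv[...,1]>s)&(r<50)&(W[...,2]>100)
        if m.any(): q=W[m].mean(0); print(n,nm,m.sum(),q.round(1),np.degrees(np.arctan2(q[1]-x[1],q[0]-x[0])).round(1))
c=[541,-239]
for n in D:
    for z in(140,147,150): print(n,z,bar(D,n,c,z,165))
    im,W=D[n]; 
a=cv2.resize(D["side"][0][199:279,210:310],None,fx=4,fy=4,interpolation=cv2.INTER_CUBIC)
b=cv2.resize(D["top"][0][148:228,205:305],None,fx=4,fy=4,interpolation=cv2.INTER_CUBIC)
c_=cv2.resize(D["side"][0][115:195,310:410],None,fx=4,fy=4,interpolation=cv2.INTER_CUBIC)
d=cv2.resize(D["top"][0][152:232,340:440],None,fx=4,fy=4,interpolation=cv2.INTER_CUBIC)
save("crop3.png",np.vstack([np.hstack([a,b]),np.hstack([c_,d])])[:600])
E
```

```text
9.9 [653.84520432  41.78390752 399.5576825 ] [ 0.42923514  0.62943879 -1.13080275  1.15382571  0.56449323  1.66931599
  0.90983345]
side z med 119.5 820.0
top z med 120.5 529.0
housing [539.79665786 222.92770368] 145.95868519936886 0.39890170222729693
side or 3 [552.  195.6 144.6] -66.0
top or 7 [557.9 199.7 121.5] -52.0
top gr 17 [553.2 188.4 113.5] -68.7
side 140 (array([ 537.4, -237.2,  148.4]), np.float64(174.0), (np.float64(-52.3), np.float64(47.9)), np.int64(144), np.float64(156.7))
side 147 (array([ 539. , -237.9,  151.1]), np.float64(174.0), (np.float64(-40.2), np.float64(38.7)), np.int64(94), np.float64(156.7))
side 150 (array([ 540. , -238.3,  152.4]), np.float64(173.2), (np.float64(-39.1), np.float64(37.1)), np.int64(62), np.float64(156.7))
top 140 (array([ 572. , -243.8,  151.9]), np.float64(174.3), (np.float64(-22.0), np.float64(16.3)), np.int64(26), np.float64(159.5))
top 147 (array([ 568.3, -243.5,  153.2]), np.float64(174.1), (np.float64(-18.4), np.float64(12.7)), np.int64(22), np.float64(159.5))
top 150 (array([ 567.5, -243.3,  153.5]), np.float64(175.4), (np.float64(-15.5), np.float64(11.8)), np.int64(21), np.float64(159.5))
```

View pics/crop3.png

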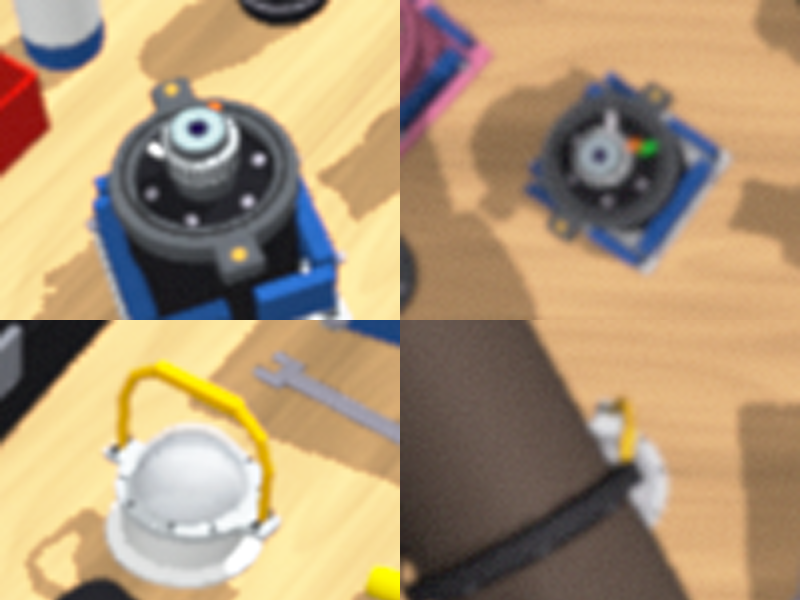

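The lug now lies radially in line with the green mark as seen from above: lug (636,146), green (650,148). The dome port stands untouched. I'll refine the lug angle by intersecting rays with the known heights.

```bash
python3 - <<'E'
from h import *
def ray(n,uv,z):
    K,R,t=cal(n); C=-R.T@t; d=R.T@np.linalg.solve(K,[uv[0],uv[1],1]); return C+d*(z-C[2])/d[2]
g=np.array([539.8,222.8])
A=np.load("top0.npz")["im"],np.load("top3.npz")["im"],np.load("side0.npz")["im"],np.load("side3.npz")["im"]
for nm,im in zip(("top","top","side","side"),A):
    f=im.astype(float); r,gr,b=f[...,0],f[...,1],f[...,2]
    u=proj(nm,[g[0],g[1],135])[0]; v_,u_=np.mgrid[0:400,0:640]; near=np.hypot(u_-u[0],v_-u[1])<(12 if nm=="top" else 19)
    for col,w,z in(("orange",np.clip(r-gr-25-np.clip(gr-b-80,0,None)*0,0,None),145 if nm=="top" else 143),("green",np.clip(gr-np.maximum(r,b)-20,0,None),112)):
        w=w*near
        if w.sum()<60: continue
        c=np.array([(w*u_).sum(),(w*v_).sum()])/w.sum(); p=ray(nm,c,z)[:2]-g
        print(nm,col,c.round(1),(w>0).sum(),"r",np.hypot(*p).round(1),"ang",np.degrees(np.arctan2(p[1],p[0])).round(1))
    for a in(-60,-67.4,-75): print("  pred",a,proj(nm,[g[0]+28*np.cos(np.radians(a)),g[1]+28*np.sin(np.radians(a)),145]).round(1))
E
```

```text
top orange [256.7 178.8] 14 r 29.7 ang -10.3
top green [265.5 184.7] 15 r 32.8 ang -64.6
  pred -60 [[262.3 183.5]]
  pred -67.4 [[262.7 184.4]]
  pred -75 [[263.  185.5]]
top orange [262.8 183.6] 14 r 29.4 ang -62.3
top green [266.  185.1] 10 r 33.9 ang -67.7
  pred -60 [[262.3 183.5]]
  pred -67.4 [[262.7 184.4]]
  pred -75 [[263.  185.5]]
side orange [253.8 226.2] 95 r 31.9 ang -23.7
  pred -60 [[261.6 225.3]]
  pred -67.4 [[263.1 225.5]]
  pred -75 [[264.5 225.8]]
side orange [260.1 224.1] 75 r 33.7 ang -52.1
  pred -60 [[261.6 225.3]]
  pred -67.4 [[263.1 225.5]]
  pred -75 [[264.5 225.8]]
```

```bash
python3 - <<'E'
from h import *
g=np.array([539.8,222.8])
def ray(n,uv,z):
    K,R,t=cal(n); C=-R.T@t; d=R.T@np.linalg.solve(K,[uv[0],uv[1],1]); return C+d*(z-C[2])/d[2]
# side, lens top used as a reference for residual image shift
for k in("side0","side3"):
    im=np.load(k+".npz")["im"].astype(float); r,gr,b=np.moveaxis(im,-1,0)
    print(k); print((r-gr)[218:232,246:272].astype(int))
    v_,u_=np.mgrid[0:400,0:640]; w=np.clip(r-gr-70,0,None)*(np.hypot(u_-260,v_-230)<14)
    c=np.array([(w*u_).sum(),(w*v_).sum()])/w.sum(); p=ray("side",c,143)[:2]-g; print(c,p,np.degrees(np.arctan2(p[1],p[0])))
for a in(0,-7,-60,-67,-74):
    print(a,[proj("side",[g[0]+q*np.cos(np.radians(a)),g[1]+q*np.sin(np.radians(a)),z]).round(1).tolist() for q,z in((32.5,137),(32.5,145),(22,145))])
E
```

```text
side0
[[ 32  44  44  40  37  35  34  30  23  19  23  35  43  46  43  36  32  28
   28  27  26  26  26  26  25  23]
 [ 25  32  40  38  31  25  25  16   6   0   6  29  44  36  31  28  28  28
   27  27  26  26  26  26  23  23]
 [ 26  33  37  19  12  24  37  34  14  -2  -2  24  39  31  29  28  27  26
   26  26  26  25  25  24  23  23]
 [ 30  41  17   0   5  30  38  39  21  -1  -3  13  42  34  27  27  27  26
   26  25  25  24  24  23  23  23]
 [ 34  39   7  -6   0  18  32  28   9  -4  -5   5  31  40  33  31  30  32
   31  29  28  25  24  23  22  21]
 [ 33  43  12  -6  -5  -2   6   4  -2  -6  -4  -2  11  28  35  35  29  28
   28  32  39  36  35  30  26  24]
 [ 28  41  23  -2  -6  -5  -6  -5  -5  -5  -6  -4  -3   3   8   8   2   1
    1   4   9  14  18  25  35  38]
 [ 28  35  35   4  -8  -8  -7  -7  -4  -5  -6  -9 -10 -11 -11 -10  -6  -4
   -3  -3  -4  -3  -5  -3   5  13]
 [ 26  34  35   5  -1  10   3  -6  -7 -11 -18 -22 -23 -24 -24 -24 -19 -14
   -8  -5  -2  -3  -3  -3  -4  -3]
 [ 33  37  13   5  41  78  66  19 -13 -23 -31 -27 -27 -27 -26 -26 -27 -29
  -20 -10  -7  -6  -4  -4  -4  -4]
 [ 3
[... 1704 characters left out ...]
  -7]
 [ 10  -3  -4  -4  -4  -5  -9 -20 -26 -23 -29 -20 -13  -9 -10 -20 -27 -22
  -24 -21  -9  -6  -5  -4  -3  -5]
 [ -4  -4  -5  -5  -5  -8 -13 -26 -23 -25 -24  -9   7  13   7  -9 -23 -24
  -21 -27 -11  -6  -5  -4  -3  -4]
 [ -3  -3  -5  -4  -6  -6 -14 -26 -23 -25 -24  -7  14  17   8 -10 -24 -23
  -22 -28 -11  -7  -8  -4  -2  -1]]
[263.35714286 225.        ] [ 12.40679088 -28.66894551] -66.59893896886565
0 [[[249.6, 230.6]], [[249.3, 228.4]], [[252.6, 230.3]]]
-7 [[[250.8, 229.5]], [[250.4, 227.4]], [[253.4, 229.7]]]
-60 [[[262.2, 226.0]], [[261.9, 223.9]], [[261.2, 227.3]]]
-67 [[[263.8, 226.2]], [[263.5, 224.1]], [[262.3, 227.4]]]
-74 [[[265.3, 226.5]], [[265.1, 224.4]], [[263.4, 227.6]]]
```

Lug at -66.6° (side view) after a 60° turn from -6.4°, and green is at -67 to -68°, so the ring is locked to within about 1°. Next I go over the port at about (541,-240), with the jaw at 84° across the bar.

Call:
{"fn": "carry_out", "kwargs": {
  "moves": [
    [0,1.19,-4.18,0,-1],
    [0,1.19,-4.18,0,-1],
    [0,1.19,-4.18,0,-1],
    [0,1.19,-4.18,0,-1],
    [0,1.19,-4.18,0,-1],
    [0,1.19,-4.18,0,-1],
    [0,1.19,-4.18,0,-1],
    [0,0,0,0,-1],
    [0,0,0,0,-1]
  ]
}}

```text
time_s: 10.8
tcp_pos: [539.6, -241.5, 399.7]
tool_rot: [[-0.0, -0.994, 0.111], [-0.0, 0.111, 0.994], [-1.0, 0.0, -0.0]]
wrist_force: [0.1, -0.1, 0.6]
gripper_width: 92.2
```

```bash
python3 - <<'E'
from m import *
z=np.load("top0.npz"); D={"top":(z["im"],cloud("top",z["d"]))}; 
z=np.load("side0.npz"); D["side"]=(z["im"],cloud("side",z["d"]))
for n in D: print(n,bar(D,n,[541,-239],147,165),bar(D,n,[541,-239],143,165))
# ring ears / posts
s=sense(); print(s["tcp_pos"],s["joint_positions"])
im,d=optics.grab_frame("side"); print(bar({"side":(im,cloud("side",d))},"side",[541,-239],147,158))
E
```

```text
top (array([ 543.8, -241. ,  153.3]), np.float64(174.6), (np.float64(-38.9), np.float64(43.9)), np.int64(55), np.float64(158.1)) (array([ 541.9, -240.7,  152.8]), np.float64(173.9), (np.float64(-45.6), np.float64(58.9)), np.int64(59), np.float64(158.1))
side (array([ 538.7, -238. ,  151.1]), np.float64(173.7), (np.float64(-42.7), np.float64(46.1)), np.int64(91), np.float64(157.6)) (array([ 538.7, -237.3,  149.6]), np.float64(173.9), (np.float64(-51.0), np.float64(46.0)), np.int64(123), np.float64(157.6))
[ 539.57778327 -241.50939364  399.6729476 ] [ 1.03826557  0.53152773 -1.18910586  1.32572372  0.4899917   1.59696382
  1.37685989]
(array([ 538.9, -237.8,  151.2]), np.float64(173.3), (np.float64(-43.0), np.float64(40.7)), np.int64(92), np.float64(155.5))
```

Call:
{"fn": "carry_out", "kwargs": {
  "moves": [
    [4,-0.14,0,0,-1],
    [4,0,0,0,-1],
    [4,0,0,0,-1],
    [4,0,0,0,-1],
    [4,0,0,0,-1],
    [2,0,0,0,-1],
    [1.5,0,0,0,-1],
    [1.3,0,0,0,-1],
    [1,0,0,0,-0.3],
    [0,0,0,0,-0.3],
    [0,0,0,0,-0.3]
  ],
  "newtons": 8
}}

```text
time_s: 11.95
tcp_pos: [542.0, -240.4, 142.4]
tool_rot: [[0.001, -0.994, 0.106], [-0.0, 0.106, 0.994], [-1.0, -0.001, -0.0]]
wrist_force: [0.2, -0.1, 0.7]
gripper_width: 72.4
```

Call:
{"fn": "carry_out", "kwargs": {
  "moves": [
    [0,0,0,0,0],
    [0,0,0,0,0.3],
    [0,0,0,0,0.5],
    [0,0,0,0,0.6],
    [0,0,0,0,0.7],
    [0,0,0,0,0.8],
    [0,0,0,0,0.9],
    [0,0,0,0,1],
    [0,0,0,0,1],
    [0,0,0,0,1]
  ]
}}

```text
time_s: 12.95
tcp_pos: [541.2, -240.5, 141.4]
tool_rot: [[-0.001, -0.994, 0.106], [0.0, 0.106, 0.994], [-1.0, 0.001, 0.0]]
wrist_force: [-0.5, 0.4, -3.3]
gripper_width: 12.2
```

Call:
{"fn": "carry_out", "kwargs": {
  "moves": [
    [0,0,0,0,1],
    [0,0,0,0,1],
    [-0.5,0,0,0,1],
    [-1,0,0,0,1],
    [-1.5,0,0,0,1],
    [-2,0,0,0,1],
    [-2.5,0,0,0,1],
    [-2.5,0,0,0,1],
    [-2.5,0,0,0,1],
    [-2.5,0,0,0,1],
    [-2,0,0,0,1],
    [-1,0,0,0,1],
    [0,0,0,0,1],
    [0,0,0,0,1]
  ],
  "newtons": 45
}}

```text
time_s: 14.35
tcp_pos: [541.2, -240.5, 321.3]
tool_rot: [[-0.001, -0.994, 0.106], [-0.0, 0.106, 0.994], [-1.0, 0.001, -0.0]]
wrist_force: [0.3, -0.7, -4.2]
gripper_width: 11.4
```

```bash
python3 - <<'E'
from m import *
D=grab(); s=sense(); print(s["time_s"],s["tcp_pos"],s["joint_positions"],s["wrist_force"],s["moment"])
a=cv2.resize(D["side"][0][40:240,200:440],None,fx=3.3,fy=3,interpolation=cv2.INTER_CUBIC); save("lift.png",a)
p=s["tcp_pos"]; print("bar",bar(D,"side",p[:2],p[2]-10,p[2]+25))
E
```

```text
14.45 [ 540.92369745 -240.65227761  320.59021422] [ 1.04479371  0.57210507 -1.16246356  1.47101137  0.52433486  1.44193801
  1.33874951] [ 0.62625687 -0.45906463 -3.67502938] [ 0.11447119 -0.10409098 -0.01509629]
bar (array([ 508.7, -232.1,  325.6]), np.float64(174.8), (np.float64(-29.0), np.float64(27.7)), np.int64(99), np.float64(334.5))
```

View pics/lift.png

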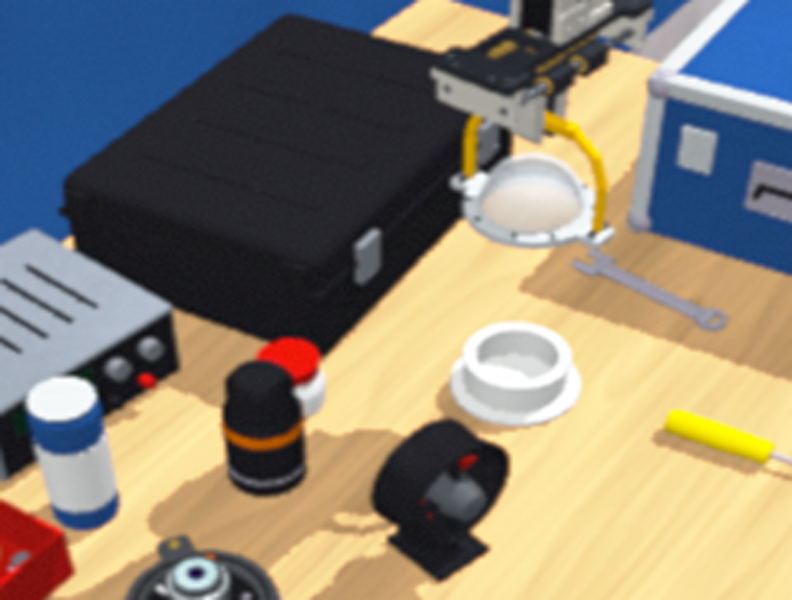

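The port hangs level from the bar, the dome is clear and the stand is empty. I'm carrying it across with its underside at about 224 mm, above everything on the bench.

Call:
{"fn": "carry_out", "kwargs": {
  "moves": [
    [0,0.11,1,0,1],
    [0,0.22,2,0,1],
    [0,0.27,2.5,0,1],
    [0,0.27,2.5,0,1],
    [0,0.27,2.5,0,1],
    [0,0.27,2.5,0,1],
    [0,0.27,2.5,0,1],
    [0,0.27,2.5,0,1],
    [0,0.27,2.5,0,1],
    [0,0.27,2.5,0,1],
    [0,0.27,2.5,0,1],
    [0,0.27,2.5,0,1],
    [0,0.27,2.5,0,1],
    [0,0.27,2.5,0,1],
    [0,0.27,2.5,0,1],
    [0,0.27,2.5,0,1],
    [0,0.27,2.5,0,1],
    [0,0.27,2.5,0,1],
    [0,0.21,1.9,0,1],
    [0,0.1,0.93,0,1]
  ]
}}

```text
time_s: 16.45
tcp_pos: [539.3, 223.1, 321.3]
tool_rot: [[-0.001, -0.995, 0.103], [0.001, 0.103, 0.995], [-1.0, 0.001, 0.001]]
wrist_force: [-0.7, -0.1, -3.2]
gripper_width: 11.3
```

Call:
{"fn": "carry_out", "kwargs": {
  "moves": [
    [0,0,0,3,1],
    [0,0,0,4,1],
    [0,0,0,4,1],
    [0,0,0,4,1],
    [0,0,0,4,1],
    [0,0,0,4,1],
    [0,0,0,3,1],
    [0,0,0,1.4,1],
    [0,0,0,0,1],
    [0,0,0,0,1],
    [0,0,0,0,1],
    [0,0,0,0,1]
  ]
}}

```text
time_s: 17.65
tcp_pos: [540.7, 220.4, 321.6]
tool_rot: [[-0.0, -0.834, 0.551], [-0.0, 0.551, 0.834], [-1.0, 0.0, -0.0]]
wrist_force: [0.3, 0.4, -3.5]
gripper_width: 11.5
```

```bash
python3 - <<'E'
from m import *
D=grab(); s=sense(); print(s["time_s"],s["tcp_pos"],np.round(s["joint_positions"],2),s["wrist_force"])
im=D["side"][0]; save("over.png",cv2.resize(im[110:310,160:360],None,fx=3,fy=3,interpolation=cv2.INTER_CUBIC))
np.savez("side4.npz",im=im,W=D["side"][1])
p=s["tcp_pos"]; W=D["side"][1]; r=np.hypot(W[...,0]-p[0],W[...,1]-p[1]); m=(r<85)&(abs(W[...,2]-(p[2]-87))<7)
print(m.sum(),np.median(W[...,2][m]),W[m].min(0),W[m].max(0))
E
```

```text
17.75 [540.70745109 220.39852954 321.64906646] [ 0.18  0.49 -1.    1.5   0.41  1.38  0.14] [-0.56234727 -0.11352067 -2.93066406]
671 235.167780866101 [469.09353897 164.66163335 227.7734349 ] [608.3025783  281.41376366 241.54639777]
```

View pics/over.png

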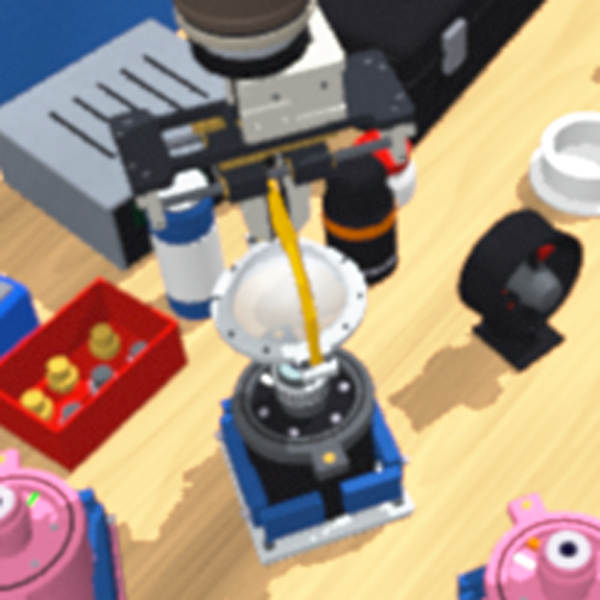

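The port hangs above the black housing, bar and ears roughly in line with the housing's ears. Port ring at about (290,300) in the crop, flange at (303,400). Now I fit both outlines from the same camera to get the remaining offset.

```bash
cat > fp.py <<'E'
from m import *
def tf(z,x,y,a,n="side"):
    th=np.linspace(0,2*np.pi,90); m=np.zeros((1600,2560),np.uint8); R=np.array([[np.cos(a),-np.sin(a)],[np.sin(a),np.cos(a)]])
    for P in(np.c_[58*np.cos(th),58*np.sin(th)],np.array([[-77,-13],[77,-13],[77,13],[-77,13.]])):
        cv2.fillPoly(m,[np.round((proj(n,np.c_[P@R.T+[x,y],np.full(len(P),z)])+.5)*4).astype(np.int32)],255)
    return cv2.resize(m,(640,400),interpolation=cv2.INTER_AREA)/255.
def fitf(W,g,z,a0,tol=7,excl=None):
    r=np.hypot(W[...,0]-g[0],W[...,1]-g[1]); m=((r<88)&(r>40)&(abs(W[...,2]-z)<tol)).astype(np.uint8)
    m=cv2.morphologyEx(m,cv2.MORPH_CLOSE,np.ones((5,5),np.uint8)); c,_=cv2.findContours(m,cv2.RETR_EXTERNAL,cv2.CHAIN_APPROX_NONE)
    M=np.zeros((400,640),np.uint8); cv2.drawContours(M,[max(c,key=cv2.contourArea)],-1,1,-1); M=M.astype(float)
    w=np.ones_like(M) if excl is None else (~excl).astype(float)
    f=lambda p:(w*abs(tf(z,*p)-M)).sum()/M.sum()
    r=minimize(f,[*g,a0],method="Nelder-Mead",options=dict(initial_simplex=[[*g,a0],[g[0]+5,g[1],a0],[g[0],g[1]+5,a0],[*g,a0+.12]]))
    return np.r_[r.x[:2],np.degrees(r.x[2])].round(1),round(r.fun,3),M
E
python3 - <<'E'
from fp import *
W=np.load("side3.npz")["W"]; h=fitf(W,[540,223],120,np.radians(146.5)); print("housing",h[:2])
z=np.load("side4.npz"); 
for zz in(233,235.2,237): p=fitf(z["W"],[540.5,221],zz,np.radians(146.5)); print("port",zz,p[:2])
E
```

```text
housing (array([538.6, 224.8, 146.8]), np.float64(0.038))
port 233 (array([538. , 224.8, 146.6]), np.float64(1.672))
port 235.2 (array([537.4, 225.6, 147.2]), np.float64(1.631))
port 237 (array([535.9, 226. , 145.6]), np.float64(1.539))
```

```bash
cat > fp2.py <<'E'
from fp import *
def hullfit(W,g,z,a0,n="side",tol=(-6,6)):
    r=np.hypot(W[...,0]-g[0],W[...,1]-g[1]); m=((r<82)&(r>46)&(W[...,2]-z>tol[0])&(W[...,2]-z<tol[1])).astype(np.uint8)
    k,l,st,_=cv2.connectedComponentsWithStats(m,connectivity=8)
    m=np.isin(l,[i for i in range(1,k) if st[i,4]>=12])
    pts=np.argwhere(m)[:,::-1].astype(np.float32)
    def fill(P,s=4):
        M=np.zeros((1600,2560),np.uint8); cv2.fillConvexPoly(M,np.round(cv2.convexHull(P.astype(np.float32))*s).astype(np.int32),255); return cv2.resize(M,(640,400),interpolation=cv2.INTER_AREA)/255.
    q=np.concatenate([pts+[dx,dy] for dx in(0.1,.9) for dy in(.1,.9)]); M=fill(q)
    th=np.linspace(0,2*np.pi,90); S=np.r_[np.c_[58*np.cos(th),58*np.sin(th)],[[-77,-13],[77,-13],[77,13],[-77,13.]]]
    def T(p):
        a=p[2]; R=np.array([[np.cos(a),-np.sin(a)],[np.sin(a),np.cos(a)]]); return fill(proj(n,np.c_[S@R.T+p[:2],np.full(len(S),z)])+.5)
    f=lambda p:abs(T(p)-M).sum()/M.sum()
    b=min((minimize(f,[*g,a0],method="Nelder-Mead",options=dict(initial_simplex=[[*g,a0],[g[0]+5*s,g[1],a0],[g[0],g[1]+5*s,a0],[*g,a0+.12*s]])) for s in(1,-1)),key=lambda r:r.fun)
    return np.r_[b.x[:2],np.degrees(b.x[2])].round(1),round(b.fun,3),m,T(b.x)
E
python3 - <<'E'
from fp2 import *
W=np.load("side3.npz")["W"]; h=hullfit(W,[540,223],120,np.radians(146.5)); print("housing",h[:2])
z=np.load("side4.npz"); 
for zz in(233.5,235.2,237): p=hullfit(z["W"],[540.5,221],zz,np.radians(146.5)); print("port",zz,p[:2],p[2].sum())
p=hullfit(z["W"],[540.5,221],235.2,np.radians(146.5))
o=z["im"].copy(); o[p[2]]=[255,0,0]; e=cv2.Canny((p[3]*255).astype(np.uint8),100,200)>0; o[e]=[0,255,0]
save("fit.png",np.hstack([cv2.resize(x[180:250,215:300],None,fx=4.5,fy=4.5,interpolation=cv2.INTER_NEAREST) for x in(z["im"],o)]))
E
```

```text
housing (array([538.8, 224.8, 145.6]), np.float64(0.038))
port 233.5 (array([537.8, 225.5, 148. ]), np.float64(0.044)) 584
port 235.2 (array([537.3, 226.1, 148.5]), np.float64(0.041)) 582
port 237 (array([537.1, 226.6, 147.6]), np.float64(0.041)) 565
```

View pics/fit.png

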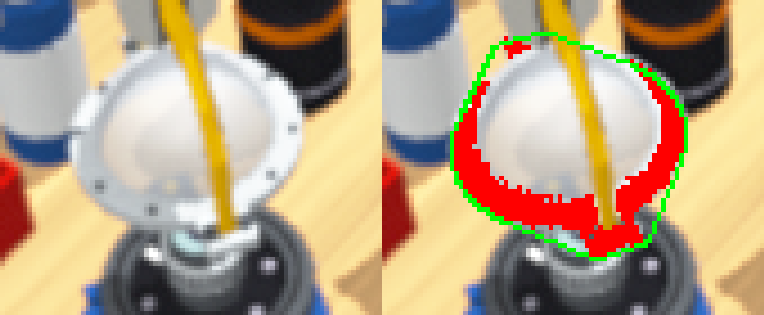

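The outline fit puts the port about 2 mm along the bar (toward 146°) from the housing axis, with nothing across it and matching yaw. I'll correct by 1.5 mm and descend most of the way.

Call:
{"fn": "carry_out", "kwargs": {
  "moves": [
    [0,-0.15,0,0,1],
    [0.5,0,0,0,1],
    [1,0,0,0,1],
    [1,0,0,0,1],
    [1,0,0,0,1],
    [1,0,0,0,1],
    [1,0,0,0,1],
    [1,0,0,0,1],
    [1,0,0,0,1],
    [0.5,0,0,0,1],
    [0.5,0,0,0,1],
    [0,0,0,0,1],
    [0,0,0,0,1],
    [0,0,0,0,1]
  ]
}}

```text
time_s: 19.15
tcp_pos: [542.2, 219.8, 237.2]
tool_rot: [[0.001, -0.834, 0.552], [0.0, 0.552, 0.834], [-1.0, -0.0, 0.001]]
wrist_force: [-0.2, 0.7, -2.7]
gripper_width: 11.4
```

```bash
python3 - <<'E'
from fp2 import *
R=[]
for i in range(3):
    im,d=optics.grab_frame("side"); W=cloud("side",d); s=sense(); zt=s["tcp_pos"][2]-86.4
    p=hullfit(W,[539,225],zt,np.radians(146.5)); print(p[:2],"ringtop z",zt,np.median(W[...,2][p[2]]))
print(s["time_s"],s["tcp_pos"],np.degrees(np.arctan2(*np.array(s["tool_rot"])[[1,0],2])),s["wrist_force"],s["joint_positions"])
save("low.png",cv2.resize(im[170:290,200:320],None,fx=5,fy=5,interpolation=cv2.INTER_CUBIC))
E
```

```text
(array([538.6, 224.8, 146.7]), np.float64(0.105)) ringtop z 150.76002627016888 150.5583320575518
(array([538.3, 225.7, 146.4]), np.float64(0.101)) ringtop z 150.70965316287644 150.66244700377672
(array([538.9, 224.8, 147.2]), np.float64(0.115)) ringtop z 150.63836774601813 150.41372935525595
19.3 [542.11317706 219.69620369 237.03836775] 56.51308412091475 [ 8.71000210e-01 -2.34337387e-03 -2.70424354e+00] [ 0.16369638  0.55047088 -0.96490269  1.6243877   0.47581273  1.22012261
  0.08682512]
```

View pics/low.png

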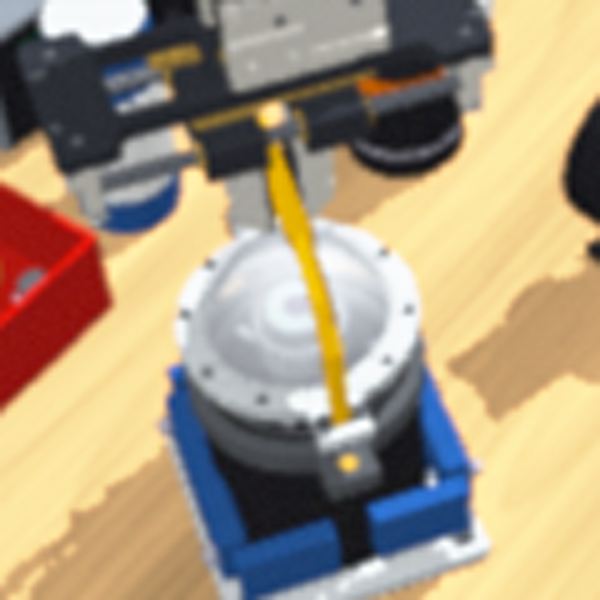

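The port sits squarely over the housing, ears over ears: fit (538.6, 225.1, 146.8°) against the housing's (538.7, 224.8, 146.2°). The gap is about 20.6 mm, so I lower it another 10.5 mm.

Call:
{"fn": "carry_out", "kwargs": {
  "moves": [
    [0.25,0,0,0,1],
    [0.25,0,0,0,1],
    [0.25,0,0,0,1],
    [0.2,0,0,0,1],
    [0.1,0,0,0,1],
    [0,0,0,0,1],
    [0,0,0,0,1],
    [0,0,0,0,1],
    [0,0,0,0,1],
    [0,0,0,0,1]
  ]
}}

```text
time_s: 20.3
tcp_pos: [542.0, 219.7, 226.3]
tool_rot: [[0.0, -0.834, 0.552], [0.0, 0.552, 0.834], [-1.0, -0.0, 0.0]]
wrist_force: [0.2, 0.3, -2.1]
gripper_width: 11.6
```

```bash
python3 - <<'E'
from fp2 import *
for i in range(3):
    im,d=optics.grab_frame("side"); W=cloud("side",d); s=sense(); zt=s["tcp_pos"][2]-86.4
    p=hullfit(W,[539,225],zt,np.radians(146.5),tol=(-5,6)); print(p[:2],"ringtop z",zt,np.median(W[...,2][p[2]]))
    # tilt: plane through ring top
    P=W[p[2]]; P=P[abs(P[:,2]-zt)<5]; A=np.c_[P[:,:2]-P[:,:2].mean(0),np.ones(len(P))]; print("slope deg",np.degrees(np.linalg.lstsq(A,P[:,2],rcond=None)[0][:2]).round(1))
print(s["time_s"],s["tcp_pos"],s["wrist_force"],s["gripper_width"],abs(np.array(s["joint_vel"])).max())
save("final.png",cv2.resize(im[110:290,170:430],None,fx=3,fy=3,interpolation=cv2.INTER_CUBIC))
E
```

```text
(array([539.2, 225. , 148.4]), np.float64(0.111)) ringtop z 139.86272404734194 139.83255247137242
slope deg [-0.  -0.1]
(array([539.1, 224.7, 145.4]), np.float64(0.111)) ringtop z 139.84310299309112 139.82772955461016
slope deg [ 0.  -0.4]
(array([538.9, 225.1, 148. ]), np.float64(0.108)) ringtop z 139.84404317821992 139.7802092835159
slope deg [ 0.  -0.5]
20.45 [541.99859436 219.64371222 226.24404318] [ 0.05169387  0.61074843 -2.94129772] 11.789348472921732 0.001641796867904586
```

View pics/final.png

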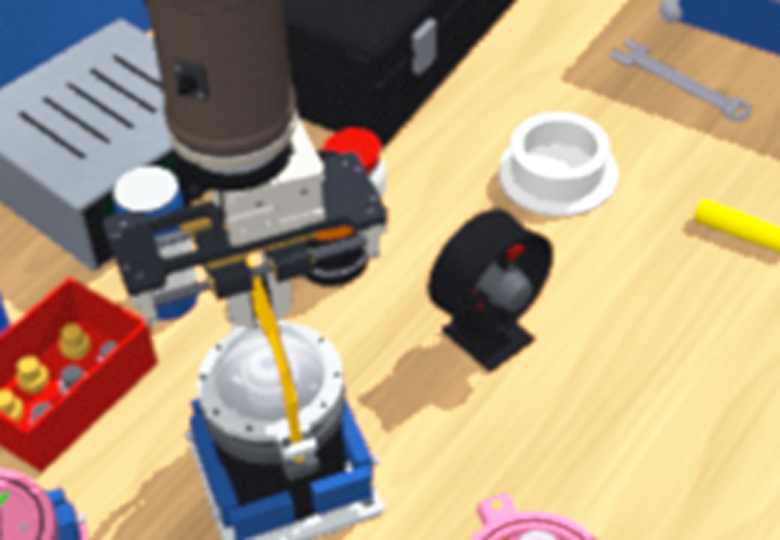

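The port hovers level and squarely over the housing, crop centre about (270,390). The gap is about 9.8 mm and the bystanders look unmoved. Handing in.

```bash
python3 -c "
from plant import manip; print(manip.finish_job())"
```

```text
the job is handed in; nothing more can be done
None
```

I turned the lens lock ring 60° clockwise, then lifted the dome port by its guard bar and carried it over the clutter. I handed the job in with the port still held above the housing, about 20.5 s on the clock.

**Lock ring:** the side camera put the lug at -66.6°, with the green mark at about -67.5°. One coarser top-view estimate put the lug at -62° instead. I relied on the side view, which also showed the full 60° turn.

**Hover:**

| Check | Result |
|---|---|
| Gap above the seat | about 9.8 mm |
| Centring | within about 0.5 mm (side-camera fit) |
| Ear alignment | within about 2° |
| Tilt | 0.5° or less |
| Wrist force | about 3 N, the port's weight only, so nothing is touching |

**Disagreement:** both cameras put the housing axis 2–4 mm further toward +y than I felt when gripping the ring. I corrected for this by comparing the port and the housing in the same camera.

**Bystanders:** those in the final side view stand where they were. The blank cap and the screwdriver's shaft were outside that view.

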